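Put the cleaned objectives back on their case bases

ROBOT

A 7-joint arm with a two-finger parallel gripper is mounted at the origin on the work surface. World frame = base frame: x ahead of the robot, y to its left, z up, the work surface at z = 0. Lengths are in mm, angles in rad, forces in N, time in s.
With the tool pointing down it reaches from about 400 to 850 mm from the base axis. Payload 4.4 kg.
Tool frame: the origin (TCP) lies at the very end of the fingers, on their centre line; the grasp point (between the pads) lies 19 mm behind it; z points along the fingers, x is the direction in which the jaws open and shut, and the axes are right-handed (so a half turn about z gives the same grasp; the last joint's range is limited). The gripper opens to 94 mm and grips with 3 to 60 N. Pads are 16 mm wide; open, the fingers measure 119 mm over their backs; the gripper's body (75 mm by 177 mm) begins 78 mm behind the grasp point.
Start: joints at [-0.066, 0.628, 0.038, 1.517, -0.027, 0.996, -0.02], TCP at [650.014, 0.028, 205.478] pointing down, gripper open.
Joint ranges: [-3.06, 3.06], [-0.37, 2.12], [-1.25, 1.32], [0.18, 2.47], [-1.1, 4.24], [0.23, 1.98], [-2.94, 2.94]. Speed limits (rad/s): [2.57, 2.57, 3.14, 3.14, 3.14, 3.14, 3.14].

INTERFACE

Orientations are given as a rotation vector (axis times angle).
In Python, from bench import manip, optics, ticket gives the robot as it stands.
- The arm moves only by the shell command python3 -m jog 'ROWS' [OPENING] [FORCE]. ROWS is text: rows parted by semicolons, each of 6 numbers parted by spaces: the shift along the tool's x, y, z in mm, then the turn, a rotation vector about the tool's x, y, z in rad. A call has exactly 8 rows; each row shifts and turns the commanded pose from where the row before left it, along the tool's axes as they then stand; what a row does not reach is not made up. A row lasts 1/12 s, in which the tool goes at most 41.7 mm and 7.16 degrees, less where a joint would pass 70% of its speed; a pose out of reach is approached as far as the arm can. A call with a gripper value outside its range is refused whole. OPENING is the finger opening in mm, from 0 to 94, set as the call begins (- or left out, the last holds). The fingers move at their own pace and stop on an object; FORCE is the grip in N (left out, the last holds). Time passes only in rows, so rows that do not move let the fingers close, or fill a call up. It gives the time, the measured TCP pose, the force and the opening at its end, in the units of the state.
- manip.observe(): the state, without advancing time (a new reading comes with each control period).
- optics.grab_frame(name): name is "scene" or "side" or "wrist"; returns a dict with "pixels" (480x640x3 uint8, red, green, blue), "mtx" (3x3 intrinsics, pixels), "rvec" (rotation vector, rad) and "tvec" (3), from world to camera coordinates, as OpenCV has them; the wrist camera has in their place "mount" (4x4, takes a point from camera to tool coordinates, whose origin is the TCP and whose axes are the tool frame's). Camera axes: x right, y down, z forward; pixel columns grow to the right and rows downward; lengths in mm; the calibration is good to about 2 mm. The wrist camera is an equidistant fisheye: a pixel r from the principal point sees the ray r / f radians off the axis. A picture is of the moment at which its call begins: read the wrist's pose just before it. There is no depth.
- ticket.finish_job(): hands the job in, once; it reports no verdict.
Trained networks look in a picture, given as the dict that the camera call returned (one of the last four; its "shot" number tells which), for a name from the list of things; names that differ only in an ending like _2 or _b are one class to them, and where a whole thing is asked for, a point or a joint stands for the part that bears it (a point fixed in the world has none). Each returns a list of dicts, best first, with "conf" (0 to 1); they miss things now and then, are a little off and sometimes report something else, mostly with a low value. They report only what shows in the picture. A call takes as long as a camera call.
- optics.boxes_of(picture, thing): "position" ([x, y, z] in mm, in world coordinates, good to about 4 mm: the middle of the surface that is visible of it).
The state is a dict: "t": time; "qpos": joint angles; "qvel": joint speeds; "effort": joint torques, N m; "tool_pos": TCP position; "ee_rot": TCP orientation; "force": force on the tool from outside, world axes, zero at the start; "moment": the same for the moment, N m; "opening": finger opening in mm.
Only numpy, scipy, OpenCV 4.12 (cv2) and the standard library are available. Lean on these libraries where they do the work, as an engineer would, in place of code of your own. Each camera call takes 0.05 s, during which the arm holds its last target. There are 200 camera calls.

TASK

The four microscope objectives have been cleaned: stand each one upright, nose up, in the round storage-case base of its own colour, flat on the floor of the base inside the rim. Set the lenses down gently, without dropping them or knocking any over, and leave the oil bottle and the tally counter standing where they are.

Things in the scene. Friction and masses are not known exactly. Their poses are not given: they have to be found in the camera images.
- lens_red: red microscope objective lens, loose, standing upright: straight round steel barrel 34 mm in diameter from its foot up to 43 mm, with a red band near the top of the barrel; above it a red cone narrowing to a bright thin nose with a black tip, 52 mm tall in all, about 110 g. Seen from above: a red ring round a small bright centre. Origin at the centre of its foot, z up along its axis; yaw has no meaning
- lens_yellow: yellow microscope objective lens, loose, standing upright: straight round steel barrel 34 mm in diameter from its foot up to 43 mm, with a yellow band near the top of the barrel; above it a yellow cone narrowing to a bright thin nose with a black tip, 58 mm tall in all, about 110 g. Seen from above: a yellow ring round a small bright centre. Origin at the centre of its foot, z up along its axis; yaw has no meaning
- lens_green: green microscope objective lens, loose, standing upright: straight round steel barrel 34 mm in diameter from its foot up to 43 mm, with a green band near the top of the barrel; above it a green cone narrowing to a bright thin nose with a black tip, 63 mm tall in all, about 110 g. Seen from above: a green ring round a small bright centre. Origin at the centre of its foot, z up along its axis; yaw has no meaning
- lens_blue: blue microscope objective lens, loose, standing upright: straight round steel barrel 34 mm in diameter from its foot up to 43 mm, with a blue band near the top of the barrel; above it a blue cone narrowing to a bright thin nose with a black tip, 68 mm tall in all, about 110 g. Seen from above: a blue ring round a small bright centre. Origin at the centre of its foot, z up along its axis; yaw has no meaning
- base_red: red storage-case base, fixed to the bench: a round shallow dish, 66 mm outside diameter, red rim 8 mm high and 5 mm thick, flat floor of the same colour, 56 mm in diameter at 3 mm above the bench. Origin at the centre of its underside, on the bench
- base_yellow: yellow storage-case base, fixed to the bench: a round shallow dish, 66 mm outside diameter, yellow rim 8 mm high and 5 mm thick, flat floor of the same colour, 56 mm in diameter at 3 mm above the bench. Origin at the centre of its underside, on the bench
- base_green: green storage-case base, fixed to the bench: a round shallow dish, 66 mm outside diameter, green rim 8 mm high and 5 mm thick, flat floor of the same colour, 56 mm in diameter at 3 mm above the bench. Origin at the centre of its underside, on the bench
- base_blue: blue storage-case base, fixed to the bench: a round shallow dish, 66 mm outside diameter, blue rim 8 mm high and 5 mm thick, flat floor of the same colour, 56 mm in diameter at 3 mm above the bench. Origin at the centre of its underside, on the bench
- oil_bottle: bystander: loose amber dropper bottle, 32 mm in diameter, 70 mm tall with its black pointed cap, white label; origin at the centre of its underside
- counter: bystander: loose round steel hand tally counter, 44 mm in diameter, 28 mm high, with a small black button 6 mm high on its top; origin at the centre of its underside. All ten listed things stand on the bench (height 0), at least 100 mm apart centre to centre, and nothing else stands between them or within 65 mm of any of their centres

How it is judged:
By the outcome, as a careful person would: the job done as asked, in the order asked, and still so for the second after the job is handed in, with the robot touching nothing.
It also fails if it takes over 102 s, if anything falls off the work surface, if the arm or the gripper's body presses on something with over 40 N, if the wrist force passes 120 N, or if a joint passes its speed limit or range.

## Working session

There is one attempt and no reset: what is moved stays moved. The work goes in short steps, Python scripts to look and compute and a shell command to move; the robot and the scene stay as the last step left them, time stands still between calls to the robot, and variables do not carry over. Pictures are saved under pics/ and viewed, about 12 in all and at most 16, crops included, and the job is handed in when it is done.

```bash
ls; mkdir -p pics
cat > h.py <<'E'
import numpy as np, cv2
from scipy.spatial.transform import Rotation as R
from bench import manip, optics, ticket
NAMES=["lens_red","lens_yellow","lens_green","lens_blue","base_red","base_yellow","base_green","base_blue","oil_bottle","counter"]
def grab(n,fn=None):
    s=manip.observe(); p=optics.grab_frame(n)
    if fn: cv2.imwrite("pics/"+fn,p["pixels"][:,:,::-1])
    return s,p
def ray_plane(p,uv,z):
    Rm=cv2.Rodrigues(np.array(p["rvec"],float))[0]; t=np.array(p["tvec"],float).ravel()
    d=Rm.T@np.linalg.inv(p["mtx"])@np.array([uv[0],uv[1],1.]); c=-Rm.T@t
    return c+d*(z-c[2])/d[2]
def wrist_plane(s,p,uv,z):
    K=np.array(p["mtx"]); M=np.array(p["mount"])
    x=(uv[0]-K[0,2])/K[0,0]; y=(uv[1]-K[1,2])/K[1,1]; r=np.hypot(x,y)+1e-12
    d=np.array([x/r*np.sin(r),y/r*np.sin(r),np.cos(r)])
    Rt=R.from_rotvec(s["ee_rot"]).as_matrix(); d=Rt@M[:3,:3]@d; c=Rt@M[:3,3]+np.array(s["tool_pos"])
    return c+d*(z-c[2])/d[2]
E
python3 - <<'E'
from h import *
s,p=grab("scene","a.png"); print(s)
print({k:v for k,v in p.items() if k!="pixels"})
for n in NAMES: print(n,[(np.round(d["position"]),round(d["conf"],2)) for d in optics.boxes_of(p,n)[:3]])
s,p=grab("wrist","b.png");print({k:v for k,v in p.items() if k!="pixels"})
print(R.from_rotvec(s["ee_rot"]).as_matrix().round(3))
E
```

```text
pics
{'t': 0.0, 'qpos': array([-0.06581039,  0.62934183,  0.03843946,  1.51835121, -0.02697561,
        0.99631258, -0.02000366]), 'qvel': array([-1.24306273e-03,  1.24406079e-03, -6.93526709e-05,  2.11399786e-04,
       -3.65531330e-04,  1.84272374e-04,  4.07039830e-04]), 'effort': array([ 1.05774864e-04, -5.49729431e+01,  1.14371493e+00, -1.86633307e+01,
       -5.21096285e-02,  2.37884105e-02,  1.36332897e-04]), 'tool_pos': array([6.49330621e+02, 2.92145004e-02, 2.04562257e+02]), 'ee_rot': array([ 3.14154766e+00,  3.51890035e-05, -2.97585283e-03]), 'force': array([-0.74486822,  0.56409031,  0.57396363]), 'moment': array([-0.0283274 , -0.03485069, -0.00195839]), 'opening': 93.65606097997691}
{'mtx': array([[518.1008549 ,   0.        , 322.11309248],
       [  0.        , 518.1008549 , 234.05748608],
       [  0.        ,   0.        ,   1.        ]]), 'rvec': array([ 2.13469807,  1.11572175, -0.47073876]), 'tvec': array([-293.29768693, -275.59307563, 1383.54759876]), 'shot': 1}
lens_red [(array([516., -29.,  35.]), 0.92)]
lens_yellow [(array([658., -24.,  36.]), 0.74), (array([548.
[... 274 characters left out ...]
array([ 373., -334.,    1.]), 0.9)]
oil_bottle [(array([ 484., -172.,   39.]), 0.68)]
counter [(array([551., 365.,  29.]), 0.89)]
{'mtx': array([[371.64829954,   0.        , 314.88158134],
       [  0.        , 371.64829954, 238.92123273],
       [  0.        ,   0.        ,   1.        ]]), 'mount': array([[ 9.99999872e-01, -1.86128612e-04,  4.70356821e-04,
        -9.80252660e-01],
       [ 6.35974471e-05,  9.68726402e-01,  2.48131325e-01,
        -7.17397887e+01],
       [-5.01831410e-04, -2.48131263e-01,  9.68726290e-01,
        -1.78421237e+02],
       [ 0.00000000e+00,  0.00000000e+00,  0.00000000e+00,
         1.00000000e+00]]), 'shot': 2}
[[ 1. -0. -0.]
 [-0. -1.  0.]
 [-0. -0. -1.]]
```

View pics/a.png

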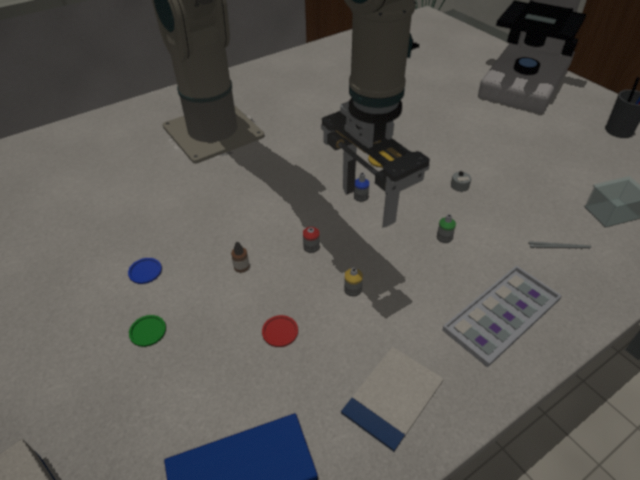

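View pics/b.png

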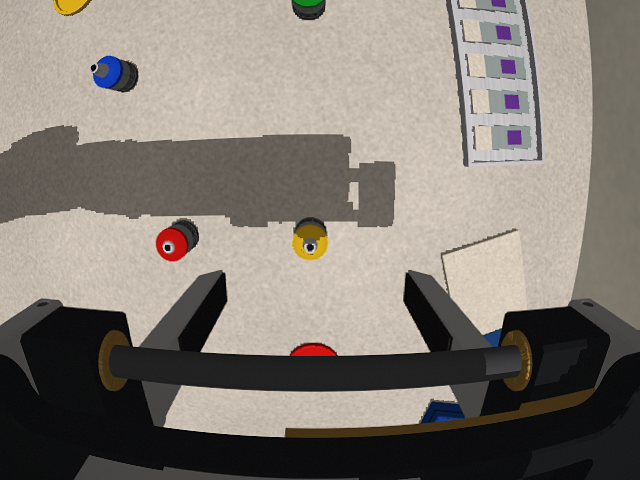

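```bash
cat >> h.py <<'E'
HUE={"red":[(0,6),(174,180)],"yellow":[(18,32)],"green":[(50,75)],"blue":[(108,125)]}
def blobs(p,col,amin=30):
    hsv=cv2.cvtColor(p["pixels"],cv2.COLOR_RGB2HSV); m=0
    for a,b in HUE[col]: m=m|cv2.inRange(hsv,(a,140,50),(b,255,255))
    n,l,st,c=cv2.connectedComponentsWithStats(m)
    return [(c[i].round(1),int(st[i,4]),st[i,:4].tolist()) for i in range(1,n) if st[i,4]>=amin]
E
python3 - <<'E'
from h import *
for cam in ("scene","side","wrist"):
    s,p=grab(cam,"c_%s.png"%cam)
    if cam=="side":
        for n in NAMES: print(n,[(np.round(d["position"]),round(d["conf"],2)) for d in optics.boxes_of(p,n)[:2]])
    for col in HUE:
        for c,a,b in blobs(p,col):
            f=(lambda z:(wrist_plane(s,p,c,z) if cam=="wrist" else ray_plane(p,c,z))[:2].round(0))
            print(cam,col,c,a,b,"z7",f(7),"z44",f(44))
E
```

```text
scene red [311.  234.3] 112 [304, 228, 15, 12] z7 [482.  -5.] z44 [513. -25.]
scene red [279.6 330.6] 835 [262, 316, 36, 30] z7 [ 651. -186.] z44 [ 674. -197.]
scene yellow [386.1 154.8] 69 [380, 150, 14, 10] z7 [357. 304.] z44 [394. 269.]
scene yellow [374.4 161.2] 71 [369, 155, 14, 11] z7 [360. 264.] z44 [397. 231.]
scene yellow [352.6 277.4] 123 [346, 270, 16, 13] z7 [627.  -4.] z44 [651. -24.]
scene green [146.9 330.4] 812 [130, 316, 35, 30] z7 [ 515. -380.] z44 [ 545. -382.]
scene blue [361.1 184. ] 80 [355, 180, 13, 9] z7 [411. 183.] z44 [445. 155.]
scene blue [144.4 270.3] 605 [129, 259, 32, 24] z7 [ 376. -331.] z44 [ 412. -336.]
scene blue [248.8 455.9] 6368 [165, 414, 152, 66] z7 [ 815. -338.] z44 [ 830. -342.]
lens_red [(array([504., -12.,  34.]), 0.8)]
lens_yellow [(array([642.,  -9.,  35.]), 0.74)]
lens_green [(array([639., 236.,  37.]), 0.71)]
lens_blue [(array([438., 168.,  37.]), 0.68), (array([508., -15.,  35.]), 0.64)]
base_red [(array([ 648., -182.,    5.]), 0.69)]
base_yellow [(array([359., 285.,   4.]), 0.98)]
base_green [(array([ 508., -384.,    3.]), 0.79)]
base
[... 1336 characters left out ...]
4, 36, 36] z7 [644. -27.] z44 [644. -17.]
wrist yellow [110.4 359.8] 925 [98, 330, 32, 61] z7 [ 374. -193.] z44 [ 401. -167.]
wrist yellow [519.4 359.7] 919 [501, 330, 31, 61] z7 [ 925. -193.] z44 [ 898. -167.]
wrist yellow [450.9 419.5] 2983 [286, 388, 310, 50] z7 [ 839. -285.] z44 [ 821. -250.]
wrist green [307.7   2.9] 185 [293, 0, 31, 8] z7 [642. 224.] z44 [643. 209.]
wrist blue [109.6  72.4] 583 [93, 56, 30, 32] z7 [421. 167.] z44 [443. 157.]
wrist blue [493.  336.4] 131 [484, 329, 18, 15] z7 [ 874. -152.] z44 [ 852. -130.]
wrist blue [439.6 409.2] 324 [421, 402, 41, 21] z7 [ 818. -263.] z44 [ 802. -230.]
wrist blue [446.  416.1] 262 [430, 411, 35, 11] z7 [ 830. -278.] z44 [ 813. -243.]
```

View pics/c_side.png

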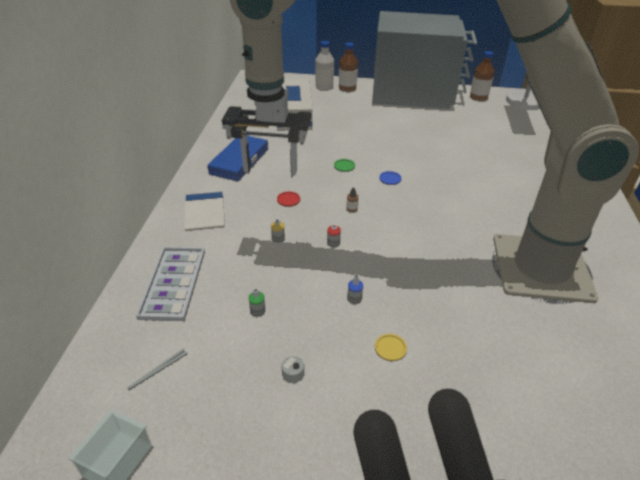

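```bash
python3 -m jog '-3 9 0 0 0 0;-2 9 0 0 0 0;0 0 25 0 0 0;0 0 35 0 0 0;0 0 35 0 0 0;0 0 25 0 0 0;0 0 10 0 0 0;0 0 0 0 0 0' 70 20
python3 - <<'E'
from h import *
s,p=grab("wrist","d.png"); print(s["tool_pos"],s["ee_rot"])
for c,a,b in blobs(p,"yellow",200): print(c,a,b,wrist_plane(s,p,c,46))
E
```

```text
t: 1.92
tool_pos: [642.9, -19.1, 73.0]
ee_rot: [3.141, -0.002, -0.008]
force: [0.8, -0.9, -1.4]
opening: 69.7
[642.85729686 -19.14533937  72.98948724] [ 3.14103239e+00 -1.55436028e-03 -8.04677748e-03]
[318.8 265.3] 2044 [291, 239, 57, 57] [644.12602201 -15.8837182   46.        ]
[154.4 365. ] 884 [144, 334, 27, 64] [528.48586813 -91.92687918  46.        ]
[475.4 364.9] 873 [460, 334, 27, 64] [754.48194092 -91.34608787  46.        ]
[412.5 422.8] 3502 [225, 396, 343, 42] [ 714.28912258 -141.16020964   46.        ]
```

View pics/d.png

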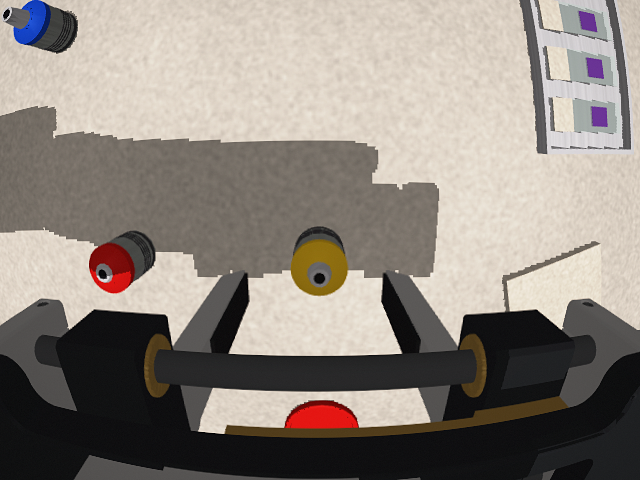

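Run:
```python
from h import *
s,p=grab("wrist"); print(s["tool_pos"])
print(wrist_plane(s,p,(319,277.5),58),wrist_plane(s,p,(319,296),43))
```

```text
[644.57253419 -18.99110304  75.07482605]
[645.96803132 -19.63354162  58.        ] [646.15802149 -37.34544563  43.        ]
```

```bash
python3 -m jog '1 0 0 0 0 0;0 0 25 0 0 0;0 0 25 0 0 0;0 0 10 0 0 0;0 0 0 0 0 0;0 0 0 0 0 0;0 0 0 0 0 0;0 0 0 0 0 0' 70 20; python3 -m jog '0 0 0 0 0 0;0 0 0 0 0 0;0 0 0 0 0 0;0 0 0 0 0 0;0 0 0 0 0 0;0 0 0 0 0 0;0 0 0 0 0 0;0 0 0 0 0 0' 25 20
```

```text
t: 2.68
tool_pos: [647.4, -18.0, 17.3]
ee_rot: [-3.142, 0.0, -0.005]
force: [0.7, 0.3, -0.5]
opening: 69.7
t: 3.35
tool_pos: [645.9, -18.0, 15.5]
ee_rot: [-3.142, 0.0, 0.0]
force: [-0.5, -0.6, 0.6]
opening: 33.4
```

```bash
python3 -m jog '0 0 -10 0 0 0;0 0 -30 0 0 0;0 0 -35 0 0 0;0 0 -35 0 0 0;-10 -10 -20 0 0 0;-24 -26 0 0 0 0;-27 -29 0 0 0 0;-27 -29 0 0 0 0' 25 20;  python3 -m jog '-27 -29 0 0 0 0;-27 -29 0 0 0 0;-27 -29 0 0 0 0;-27 -29 0 0 0 0;-27 -29 0 0 0 0;-27 -29 0 0 0 0;-24 -26 0 0 0 0;-15 -15 0 0 0 0' 25 20
python3 - <<'E'
from h import *
s,p=grab("wrist","e.png"); print(s["tool_pos"],s["ee_rot"],s["opening"])
for c,a,b in blobs(p,"yellow",200): print(c,a,b,wrist_plane(s,p,c,6))
E
```

```text
t: 4.02
tool_pos: [557.4, 76.5, 146.7]
ee_rot: [-3.141, 0.003, -0.003]
force: [0.5, 1.1, -0.5]
opening: 33.2
t: 4.68
tool_pos: [353.9, 294.2, 146.2]
ee_rot: [-3.14, -0.007, 0.001]
force: [0.7, 0.2, -1.3]
opening: 33.2
[353.90673443 294.24706995 146.15032046] [-3.13975567e+00 -7.22127704e-03  1.06285915e-03] 33.15409112601649
[316.5 229.8] 3563 [280, 199, 74, 64] [354.41669745 292.93051741   6.        ]
[314.8 306. ] 3414 [278, 274, 75, 72] [353.24891866 219.72236523   6.        ]
[232.3 371.3] 640 [226, 338, 17, 67] [267.71005084 142.06666806   6.        ]
[397.5 371.4] 634 [388, 339, 17, 66] [439.6881307  142.73490453   6.        ]
[341.1 426.1] 3866 [141, 408, 361, 30] [383.59937936  66.88961334   6.        ]
```

View pics/e.png

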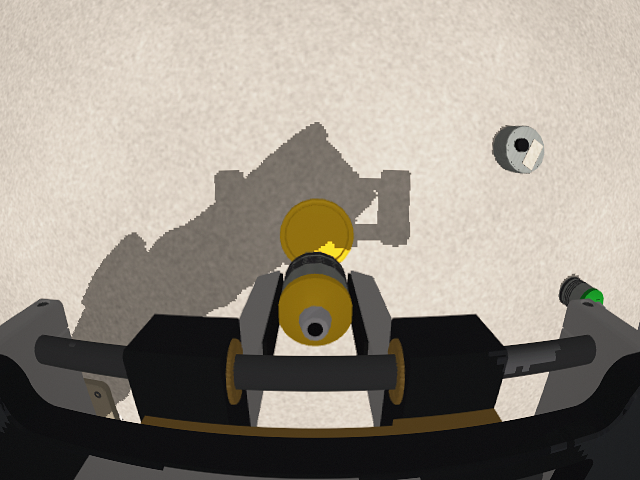

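```bash
cat >> h.py <<'E'
def avg(k=4):
    S=[]
    for i in range(k):
        S.append(manip.observe()["tool_pos"]); optics.grab_frame("wrist")
    return np.mean(S,0).round(1),np.std(S,0).round(1)
def nominal(T):  # straight-down tool
    return {"tool_pos":T,"ee_rot":[np.pi,0,0]}
def fit_base(p,col,T,z=8,r=33):
    """fit centre of the outer rim circle (z=8) to the colour contour's outer points, robustly, with known TCP T"""
    from scipy.optimize import least_squares
    hsv=cv2.cvtColor(p["pixels"],cv2.COLOR_RGB2HSV); m=0
    for a,b in HUE[col]: m=m|cv2.inRange(hsv,(a,140,50),(b,255,255))
    cs,_=cv2.findContours(m,cv2.RETR_EXTERNAL,cv2.CHAIN_APPROX_NONE); out=[]
    for c in cs:
        if len(c)<60: continue
        P=np.array([wrist_plane(nominal(T),p,q[0],z)[:2] for q in c])
        f=lambda v:np.hypot(*(P-v).T)-r
        o=least_squares(f,np.median(P,0),loss="soft_l1",f_scale=1.0)
        out.append((o.x.round(1),round(float(np.median(abs(f(o.x)))),2),len(c)))
    return out
E
python3 - <<'E'
from h import *
print(avg()); T=np.array([357,291,145.5])
s,p=grab("wrist"); print(fit_base(p,"yellow",T))
E
```

```text
(array([354.6, 293.7, 146.1]), array([2.1, 2. , 0. ]))
[(array([364.3,  65.3]), 72.07, 733), (array([416.6, 137.4]), 4.92, 150), (array([295.8, 137.2]), 5.29, 150), (array([356.2, 212.8]), 3.32, 209), (array([353.3, 289.6]), 1.19, 207)]
```

Run:
```python
from h import *
S=[]
for i in range(5):
    s=manip.observe(); p=optics.grab_frame("wrist"); S.append(s["tool_pos"].round(1))
print(np.array(S)); T=np.mean(S,0); print(fit_base(p,"yellow",T)[-1],fit_base(p,"yellow",T,7,33)[-1])
```

```text
[[358.2 290.  145.8]
 [358.2 289.9 145.7]
 [358.2 289.9 145.6]
 [358.  290.  145.6]
 [357.9 290.1 145.5]]
(array([354.5, 288.8]), 1.19, 207) (array([354.5, 288.6]), 1.1, 207)
```

```bash
python3 -m jog '-3 0 20 0 0 0;0 0 35 0 0 0;0 0 35 0 0 0;0 0 20 0 0 0;0 0 10 0 0 0;0 0 3 0 0 0;0 0 0 0 0 0;0 0 0 0 0 0' 25 20;  python3 -m jog '0 0 1 0 0 0;0 0 1 0 0 0;0 0 1 0 0 0;0 0 0.5 0 0 0;0 0 0.5 0 0 0;0 0 0 0 0 0;0 0 0 0 0 0;0 0 0 0 0 0' 25 20
python3 - <<'E'
from h import *
s,p=grab("wrist","f.png"); print(s["tool_pos"],s["force"])
E
```

```text
t: 5.9
tool_pos: [354.8, 291.5, 23.3]
ee_rot: [-3.14, 0.001, -0.002]
force: [0.6, 0.3, -1.3]
opening: 33.2
t: 6.57
tool_pos: [354.0, 291.0, 18.5]
ee_rot: [3.142, 0.0, -0.0]
force: [0.5, -0.3, -0.9]
opening: 33.2
[353.97786735 291.03770774  18.47012583] [ 0.5046722  -0.30402485 -0.94836178]
```

View pics/f.png

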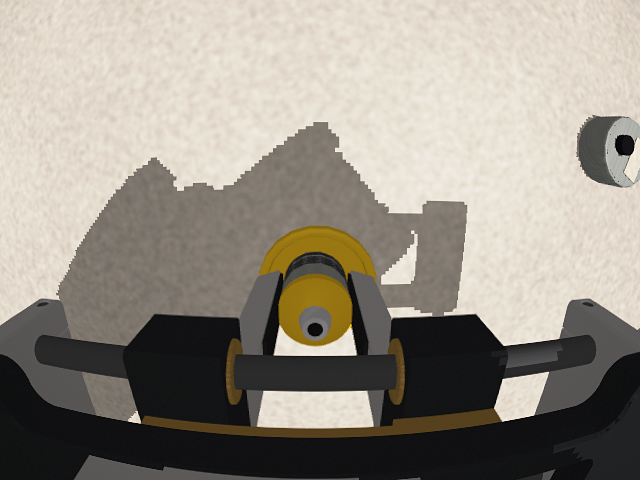

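```bash
python3 - <<'E'
from h import *
s,p=grab("wrist");T=s["tool_pos"];print(T,s["force"])
for uv in [(318,226),(259,272),(378,272)]: print(wrist_plane(nominal(T),p,uv,8).round(1))
E
python3 -m jog '0 0 0.5 0 0 0;0 0 0 0 0 0;0 0 0.5 0 0 0;0 0 0 0 0 0;0 0 0 0 0 0;0 0 0 0 0 0;0 0 0 0 0 0;0 0 0 0 0 0' 25 20
```

```text
[353.99869465 291.04564098  18.49738944] [ 0.08392148 -0.07072445 -0.76901439]
[354.7 321.3   8. ]
[322.8 295.9   8. ]
[387.4 295.8   8. ]
t: 7.33
tool_pos: [354.0, 291.1, 18.3]
ee_rot: [-3.141, 0.0, -0.0]
force: [-0.9, -1.4, 10.9]
opening: 33.2
```

```bash
python3 -m jog '0 0 -0.7 0 0 0;0 0 0 0 0 0;0 0 0 0 0 0;0 0 0 0 0 0;0 0 0 0 0 0;0 0 0 0 0 0;0 0 -20 0 0 0;0 0 -35 0 0 0' 70 20;  python3 -m jog '0 0 -35 0 0 0;0 0 -35 0 0 0;10 10 -5 0 0 0;28 25 0 0 0 0;28 20 0 0 0 0;14 20 0 0 0 0;0 0 0 0 0 0;0 0 0 0 0 0' 70 20
python3 - <<'E'
from h import *
print(avg(3))
s,p=grab("wrist","g.png"); print(s["tool_pos"])
for c in HUE:
    for q,a,b in blobs(p,c,200): print(c,q,a,b,wrist_plane(s,p,q,44).round())
E
```

```text
t: 8.0
tool_pos: [352.1, 289.4, 71.3]
ee_rot: [3.137, 0.0, -0.008]
force: [1.2, 0.1, 0.2]
opening: 70.1
t: 8.67
tool_pos: [434.5, 214.6, 148.0]
ee_rot: [3.141, -0.006, -0.0]
force: [-0.5, 0.2, 0.3]
opening: 70.3
(array([433.7, 215.7, 148. ]), array([0.6, 0.8, 0. ]))
[432.92417039 217.05539911 148.00401295]
yellow [227.8 149. ] 3650 [191, 112, 73, 74] [365. 287.  44.]
yellow [154.5 364.9] 882 [144, 334, 27, 64] [277.  90.  44.]
yellow [475.4 365. ] 871 [460, 334, 27, 64] [587.  91.  44.]
yellow [412.1 422.8] 3488 [225, 396, 343, 42] [532.  23.  44.]
green [543.1 228.9] 728 [530, 212, 32, 37] [636. 226.  44.]
blue [320.7 299.1] 929 [301, 283, 41, 38] [437. 165.  44.]
```

View pics/g.png

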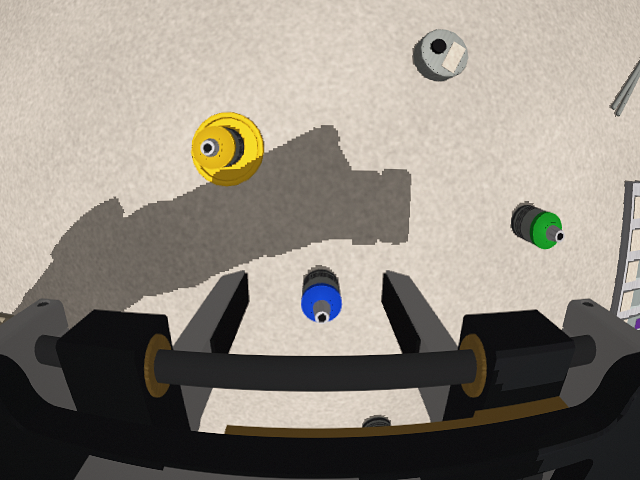

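Run:
```python
from h import *
s,p=grab("wrist"); T=s["tool_pos"]; print(T)
print(wrist_plane(nominal(T),p,(321.5,317.5),68).round(1),wrist_plane(nominal(T),p,(301,295),42).round(1),wrist_plane(nominal(T),p,(342,295),42).round(1))
print("green nose",wrist_plane(nominal(T),p,(560,237),63).round(1))
```

```text
[432.91627883 217.1794305  148.03108586]
[437.2 160.2  68. ] [420.6 168.1  42. ] [454.6 168.   42. ]
green nose [642.7 223.1  63. ]
```

```bash
python3 -m jog '2 20 0 0 0 0;2 25 0 0 0 0;0.5 11.5 10 0 0 0;0 0 35 0 0 0;0 0 20 0 0 0;0 0 3 0 0 0;0 0 0 0 0 0;0 0 0 0 0 0' 70 20
python3 - <<'E'
from h import *
s,p=grab("wrist","i.png"); print(s["tool_pos"],s["ee_rot"])
for q,a,b in blobs(p,"blue",600): 
    print(q,a,b); u0,v0,w,h=b
    T=s["tool_pos"]; [print(wrist_plane(nominal(T),p,uv,43).round(1)) for uv in [(u0,v0+h/2),(u0+w,v0+h/2),(u0+w/2,v0+h)]]
cv2.imwrite("pics/i2.png",p["pixels"][220:420,220:420,::-1])
E
```

```text
t: 9.58
tool_pos: [438.7, 160.4, 80.7]
ee_rot: [-3.141, -0.002, -0.001]
force: [-0.1, 0.3, 1.2]
opening: 70.1
[438.71330555 160.35373781  80.73827429] [-3.14114088e+00 -1.82556273e-03 -7.71184450e-04]
[313.9 260. ] 1752 [287, 236, 55, 55]
[420.8 161.2  43. ]
[454.5 161.2  43. ]
[437.6 143.   43. ]
```

View pics/i2.png

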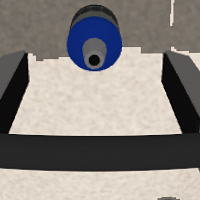

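```bash
python3 -m jog '-1 0 25 0 0 0;0 0 25 0 0 0;0 0 12 0 0 0;0 0 3 0 0 0;0 0 0 0 0 0;0 0 0 0 0 0;0 0 0 0 0 0;0 0 0 0 0 0' 70 20; python3 -m jog '0 0 0 0 0 0;0 0 0 0 0 0;0 0 0 0 0 0;0 0 0 0 0 0;0 0 0 0 0 0;0 0 0 0 0 0;0 0 -15 0 0 0;0 0 -30 0 0 0' 25 20; python3 -m jog '0 0 -35 0 0 0;0 0 -35 0 0 0;-2 20 -15 0 0 0;-4 32 0 0 0 0;-5 39 0 0 0 0;-5 39 0 0 0 0;-5 39 0 0 0 0;-5 39 0 0 0 0' 25 20; python3 -m jog '-5 39 0 0 0 0;-5 39 0 0 0 0;-5 39 0 0 0 0;-5 39 0 0 0 0;-5 39 0 0 0 0;-5 39 0 0 0 0;-5 30 0 0 0 0;-5 19 0 0 0 0' 25 20
python3 - <<'E'
from h import *
s,p=grab("wrist"); print(s["tool_pos"])
print(avg(6)); s,p=grab("wrist","j.png"); T=s["tool_pos"]; print(T,s["opening"]); print(fit_base(p,"blue",T))
for q,a,b in blobs(p,"blue",600): print(q,a,b)
E
```

```text
t: 10.3
tool_pos: [438.4, 159.9, 16.3]
ee_rot: [-3.141, -0.0, -0.003]
force: [-0.1, -0.9, 0.1]
opening: 70.0
t: 10.97
tool_pos: [435.1, 158.6, 58.2]
ee_rot: [3.139, 0.0, -0.01]
force: [0.6, 1.0, -1.8]
opening: 33.4
t: 11.63
tool_pos: [410.6, -50.0, 145.1]
ee_rot: [-3.142, -0.001, 0.001]
force: [-0.0, -0.7, -2.1]
opening: 33.1
t: 12.3
tool_pos: [370.2, -335.5, 145.0]
ee_rot: [3.14, -0.007, -0.0]
force: [1.4, 0.4, -0.7]
opening: 33.1
[ 370.19809619 -335.52652574  144.96385154]
(array([ 370.4, -333. ,  144.8]), array([1. , 3.2, 0.1]))
[ 371.88089308 -329.73296767  145.02296321] 32.852765116452154
[(array([ 371., -401.]), 3.24, 273), (array([ 783.2, -419. ]), 6.6, 152), (array([ 369.7, -330.1]), 1.3, 207)]
[313.2 225.1] 3673 [277, 193, 74, 66]
[632.  302.1] 756 [618, 261, 22, 69]
[314.7 299.8] 3169 [278, 270, 75, 70]
```

```bash
python3 -m jog '-2 -1 20 0 0 0;0 0 35 0 0 0;0 0 35 0 0 0;0 0 20 0 0 0;0 0 10 0 0 0;0 0 3 0 0 0;0 0 0 0 0 0;0 0 0 0 0 0' 25 20;  python3 -m jog '0 0 1 0 0 0;0 0 1 0 0 0;0 0 0.5 0 0 0;0 0 0.5 0 0 0;0 0 0.5 0 0 0;0 0 0.3 0 0 0;0 0 0 0 0 0;0 0 0 0 0 0' 25 20
python3 - <<'E'
from h import *
s,p=grab("wrist","k.png");T=s["tool_pos"];print(T,s["force"])
for q,a,b in blobs(p,"blue",600):
    print(q,a,b); u,v,w,h=b
    for uv in [(u+w/2,v),(u,v+45),(u+w,v+45)]: print(wrist_plane(nominal(T),p,uv,8).round(1))
E
```

```text
t: 13.37
tool_pos: [370.4, -330.8, 23.2]
ee_rot: [3.14, 0.001, 0.002]
force: [-0.3, -1.5, -0.9]
opening: 33.5
t: 14.03
tool_pos: [369.5, -330.4, 18.3]
ee_rot: [-3.141, 0.0, 0.0]
force: [-0.9, -0.1, -0.7]
opening: 33.0
[ 369.46802868 -330.44027664   18.32156158] [-0.89181728 -0.05517479 -0.72568721]
[317.7 247.5] 3548 [258, 221, 119, 61]
[ 369.9 -297.5    8. ]
[ 337.9 -322.1    8. ]
[ 402.1 -322.2    8. ]
[314.8 299.9] 3178 [278, 270, 75, 70]
[ 368.9 -324.3    8. ]
[ 347.8 -351.3    8. ]
[ 390.1 -351.3    8. ]
```

View pics/k.png

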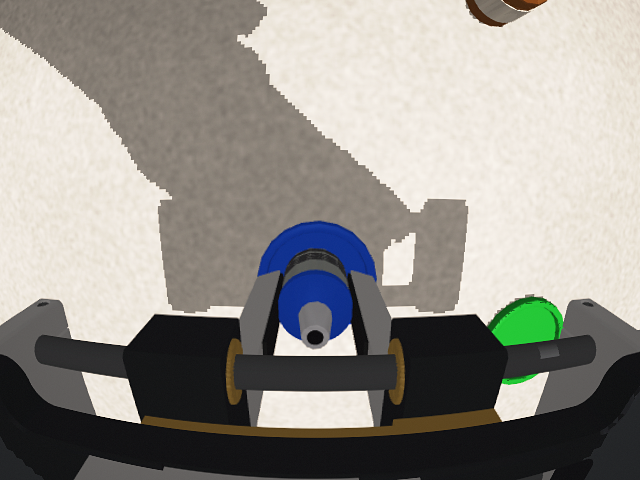

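```bash
python3 -m jog '0 0 0.5 0 0 0;0 0 0 0 0 0;0 0 0.5 0 0 0;0 0 0 0 0 0;0 0 0 0 0 0;0 0 0 0 0 0;0 0 0 0 0 0;0 0 0 0 0 0' 25 20
```

```text
t: 14.75
tool_pos: [369.5, -330.5, 18.1]
ee_rot: [3.141, -0.0, 0.0]
force: [-1.0, 1.2, 8.8]
opening: 33.3
```

```bash
python3 -m jog '0 0 -0.7 0 0 0;0 0 0 0 0 0;0 0 0 0 0 0;0 0 0 0 0 0;0 0 0 0 0 0;0 0 0 0 0 0;0 0 -20 0 0 0;0 0 -35 0 0 0' 70 20;  python3 -m jog '0 0 -35 0 0 0;0 0 -35 0 0 0;7 -16 -5 0 0 0;15 -35 0 0 0 0;16 -37 0 0 0 0;16 -37 0 0 0 0;16 -37 0 0 0 0;16 -37 0 0 0 0' 70 20
python3 -m jog '16 -37 0 0 0 0;16 -35 0 0 0 0;12 -25 0 0 0 0;6 -14 20 0 0 0;0 0 30 0 0 0;0 0 15 0 0 0;0 0 3 0 0 0;0 0 0 0 0 0' 70 20
python3 - <<'E'
from h import *
avg(3)
s,p=grab("wrist","l.png"); T=s["tool_pos"];print(T)
for q,a,b in blobs(p,"red",600): 
    print(q,a,b); u0,v0,w,h=b
    [print(wrist_plane(nominal(T),p,uv,43).round(1)) for uv in [(u0,v0+h/2),(u0+w,v0+h/2),(u0+w/2,v0+h)]]
E
```

```text
t: 15.42
tool_pos: [367.5, -328.7, 71.0]
ee_rot: [-3.137, -0.0, 0.009]
force: [1.0, -0.9, -0.4]
opening: 70.1
t: 16.08
tool_pos: [455.8, -129.7, 148.2]
ee_rot: [-3.142, 0.001, -0.0]
force: [0.2, -0.0, 0.2]
opening: 70.0
t: 16.75
tool_pos: [504.6, -20.5, 79.2]
ee_rot: [3.142, 0.0, -0.004]
force: [0.9, 0.5, 0.5]
opening: 69.9
[506.35328798 -20.85600923  81.092861  ]
[312.5 263. ] 1989 [285, 237, 56, 55]
[487.1 -20.8  43. ]
[521.5 -20.8  43. ]
[504.3 -39.   43. ]
```

View pics/l.png

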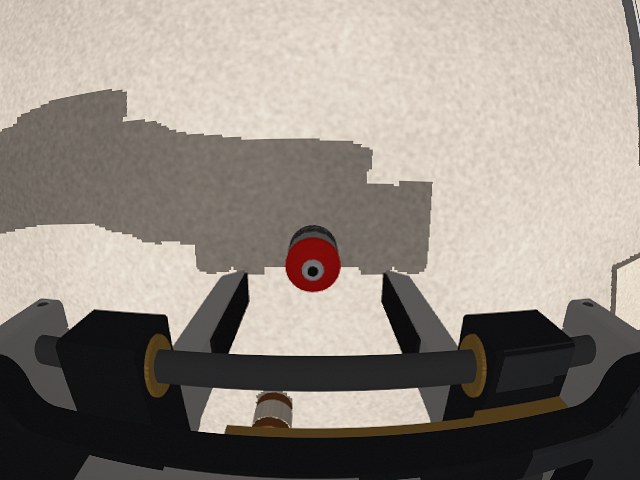

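```bash
python3 -m jog '-1.5 1 25 0 0 0;0 0 25 0 0 0;0 0 12 0 0 0;0 0 3 0 0 0;0 0 0 0 0 0;0 0 0 0 0 0;0 0 0 0 0 0;0 0 0 0 0 0' 70 20; python3 -m jog '0 0 0 0 0 0;0 0 0 0 0 0;0 0 0 0 0 0;0 0 0 0 0 0;0 0 0 0 0 0;0 0 0 0 0 0;0 0 -15 0 0 0;0 0 -30 0 0 0' 25 20; python3 -m jog '0 0 -35 0 0 0;0 0 -35 0 0 0;10 12 -15 0 0 0;25 28 0 0 0 0;27 30 0 0 0 0;27 30 0 0 0 0;27 30 0 0 0 0;19 20 0 0 0 0' 25 20; python3 -m jog '10 11 0 0 0 0;0 0 0 0 0 0;0 0 0 0 0 0;0 0 0 0 0 0;0 0 0 0 0 0;0 0 0 0 0 0;0 0 0 0 0 0;0 0 0 0 0 0' 25 20
python3 - <<'E'
from h import *
s,p=grab("wrist","m.png"); T=s["tool_pos"]; print(T,s["opening"]); print(fit_base(p,"red",T))
for q,a,b in blobs(p,"red",600): print(q,a,b)
E
```

```text
t: 17.62
tool_pos: [504.9, -21.5, 16.2]
ee_rot: [-3.142, 0.0, -0.003]
force: [0.3, -0.7, -0.6]
opening: 69.7
t: 18.28
tool_pos: [501.3, -21.4, 57.9]
ee_rot: [-3.141, -0.0, 0.011]
force: [0.5, 0.3, -1.4]
opening: 33.2
t: 18.95
tool_pos: [640.4, -175.6, 144.8]
ee_rot: [3.14, -0.004, 0.001]
force: [1.3, 0.1, -0.7]
opening: 33.0
t: 19.62
tool_pos: [648.9, -181.8, 145.4]
ee_rot: [-3.141, -0.001, -0.0]
force: [-0.6, -0.2, -1.0]
opening: 33.0
[ 648.90842648 -181.77836282  145.37767214] 33.02335012602253
[(array([ 648. , -258.2]), 3.4, 211), (array([ 647. , -183.6]), 1.27, 205)]
[313.6 226.6] 3685 [277, 194, 75, 66]
[314.8 305.6] 3663 [278, 272, 75, 72]
```

```bash
python3 -m jog '-2 1.5 20 0 0 0;0 0 35 0 0 0;0 0 35 0 0 0;0 0 20 0 0 0;0 0 10 0 0 0;0 0 3 0 0 0;0 0 0 0 0 0;0 0 0 0 0 0' 25 20;  python3 -m jog '0 0 1 0 0 0;0 0 1 0 0 0;0 0 0.5 0 0 0;0 0 0.5 0 0 0;0 0 0.5 0 0 0;0 0 0.3 0 0 0;0 0 0 0 0 0;0 0 0 0 0 0' 25 20
python3 - <<'E'
from h import *
s,p=grab("wrist","n.png");T=s["tool_pos"];print(T,s["force"])
for q,a,b in blobs(p,"red",600):
    print(q,a,b); u,v,w,h=b
    for uv in [(u+w/2,v),(u,v+45),(u+w,v+45)]: print(wrist_plane(nominal(T),p,uv,8).round(1))
E
```

```text
t: 20.33
tool_pos: [648.4, -184.3, 23.6]
ee_rot: [3.141, 0.0, 0.004]
force: [-0.0, 0.3, -0.8]
opening: 33.3
t: 21.0
tool_pos: [647.0, -184.0, 18.2]
ee_rot: [-3.142, 0.0, 0.0]
force: [-0.4, 1.5, -1.7]
opening: 33.2
[ 646.97039813 -183.95501899   18.22434303] [-0.35568189  1.45190316 -1.65707983]
[317.3 247.9] 3659 [258, 221, 118, 61]
[ 647.2 -151.     8. ]
[ 615.4 -175.6    8. ]
[ 679.1 -175.6    8. ]
[314.8 305.6] 3665 [278, 272, 75, 72]
[ 646.4 -178.9    8. ]
[ 625.3 -206.     8. ]
[ 667.6 -206.1    8. ]
```

```bash
python3 -m jog '0 0 0.5 0 0 0;0 0 0 0 0 0;0 0 0.5 0 0 0;0 0 0 0 0 0;0 0 0 0 0 0;0 0 0 0 0 0;0 0 0 0 0 0;0 0 0 0 0 0' 25 20
```

```text
t: 21.72
tool_pos: [647.0, -184.0, 18.1]
ee_rot: [-3.142, 0.0, -0.0]
force: [-2.3, 0.6, 5.7]
opening: 33.3
```

```bash
python3 -m jog '0 0 -0.7 0 0 0;0 0 0 0 0 0;0 0 0 0 0 0;0 0 0 0 0 0;0 0 0 0 0 0;0 0 0 0 0 0;0 0 -20 0 0 0;0 0 -35 0 0 0' 70 20;  python3 -m jog '0 0 -35 0 0 0;0 0 -35 0 0 0;-4 -18 -5 0 0 0;0 -35 0 0 0 0;0 -40 0 0 0 0;0 -40 0 0 0 0;0 -40 0 0 0 0;0 -40 0 0 0 0' 70 20
python3 -m jog '0 -40 0 0 0 0;0 -40 0 0 0 0;0 -40 0 0 0 0;0 -40 0 0 0 0;0 -25 0 0 0 0;0 -10 20 0 0 0;0 0 30 0 0 0;0 0 18 0 0 0' 70 20
python3 - <<'E'
from h import *
avg(6)
s,p=grab("wrist","o.png"); T=s["tool_pos"];print(T)
for q,a,b in blobs(p,"green",600): 
    print(q,a,b); u0,v0,w,h=b
    [print(wrist_plane(nominal(T),p,uv,43).round(1)) for uv in [(u0,v0+h/2),(u0+w,v0+h/2),(u0+w/2,v0+h)]]
E
```

```text
t: 22.38
tool_pos: [643.6, -183.0, 69.4]
ee_rot: [-3.139, -0.0, 0.013]
force: [0.3, -0.2, 0.3]
opening: 70.2
t: 23.05
tool_pos: [642.8, 30.8, 148.1]
ee_rot: [-3.141, 0.001, -0.0]
force: [-0.5, 1.4, 0.6]
opening: 70.3
t: 23.72
tool_pos: [641.6, 225.7, 77.8]
ee_rot: [3.142, 0.004, -0.003]
force: [-0.7, -0.7, -0.9]
opening: 70.0
[644.37178643 224.07452058  81.67899137]
[312.8 259.7] 1792 [286, 235, 55, 55]
[625.7 225.2  43. ]
[659.6 225.2  43. ]
[642.6 207.   43. ]
```

View pics/o.png

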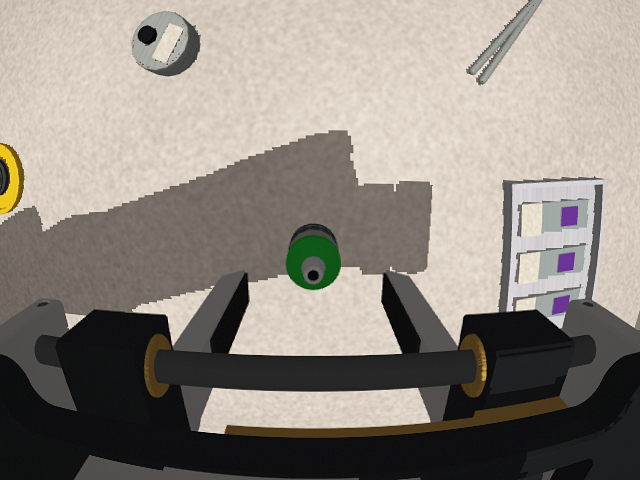

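```bash
python3 -m jog '-1 0 25 0 0 0;0 0 25 0 0 0;0 0 12 0 0 0;0 0 3 0 0 0;0 0 0 0 0 0;0 0 0 0 0 0;0 0 0 0 0 0;0 0 0 0 0 0' 70 20; python3 -m jog '0 0 0 0 0 0;0 0 0 0 0 0;0 0 0 0 0 0;0 0 0 0 0 0;0 0 0 0 0 0;0 0 0 0 0 0;0 0 -15 0 0 0;0 0 -30 0 0 0' 25 20; python3 -m jog '0 0 -35 0 0 0;0 0 -35 0 0 0;-3 16 -15 0 0 0;-8 35 0 0 0 0;-8 38 0 0 0 0;-8 38 0 0 0 0;-8 38 0 0 0 0;-8 38 0 0 0 0' 25 20; python3 -m jog '-8 38 0 0 0 0;-8 38 0 0 0 0;-8 38 0 0 0 0;-8 38 0 0 0 0;-8 38 0 0 0 0;-8 38 0 0 0 0;-8 38 0 0 0 0;-8 38 0 0 0 0' 25 20;  python3 -m jog '-8 38 0 0 0 0;-8 30 0 0 0 0;-8 20 0 0 0 0;0 11 0 0 0 0;0 0 0 0 0 0;0 0 0 0 0 0;0 0 0 0 0 0;0 0 0 0 0 0' 25 20
python3 - <<'E'
from h import *
avg(3);s,p=grab("wrist","q.png"); T=s["tool_pos"]; print(T,s["opening"]); print(fit_base(p,"green",T))
for q,a,b in blobs(p,"green",600): print(q,a,b)
E
```

```text
t: 24.73
tool_pos: [643.1, 224.4, 16.5]
ee_rot: [-3.141, 0.0, -0.004]
force: [-0.8, -0.0, 0.1]
opening: 70.0
t: 25.4
tool_pos: [638.6, 222.9, 57.1]
ee_rot: [3.139, 0.0, -0.013]
force: [0.3, 0.2, -1.1]
opening: 33.1
t: 26.07
tool_pos: [598.4, 19.4, 146.1]
ee_rot: [3.142, 0.0, 0.001]
force: [1.1, 0.4, -1.4]
opening: 33.2
t: 26.73
tool_pos: [534.3, -284.8, 146.0]
ee_rot: [3.141, -0.0, 0.001]
force: [-0.4, -0.0, -1.8]
opening: 33.3
t: 27.4
tool_pos: [512.4, -379.2, 145.1]
ee_rot: [-3.14, -0.005, -0.001]
force: [0.5, -0.2, -1.3]
opening: 33.5
[ 511.77640391 -380.47262179  145.04594616] 33.409869974107394
[(array([ 510.8, -452.9]), 3.51, 291), (array([ 509.5, -379.1]), 1.38, 206)]
[313.2 223.7] 3759 [277, 191, 74, 67]
[314.9 300.8] 3184 [278, 271, 75, 71]
```

```bash
python3 -m jog '-2 -1 20 0 0 0;0 0 35 0 0 0;0 0 35 0 0 0;0 0 20 0 0 0;0 0 10 0 0 0;0 0 3 0 0 0;0 0 0 0 0 0;0 0 0 0 0 0' 25 20;  python3 -m jog '0 0 1 0 0 0;0 0 1 0 0 0;0 0 0.5 0 0 0;0 0 0.5 0 0 0;0 0 0.5 0 0 0;0 0 0.3 0 0 0;0 0 0 0 0 0;0 0 0 0 0 0' 25 20
python3 - <<'E'
from h import *
s,p=grab("wrist","n2.png");T=s["tool_pos"];print(T,s["force"])
for q,a,b in blobs(p,"green",600):
    print(q,a,b); u,v,w,h=b
    for uv in [(u+w/2,v),(u,v+45),(u+w,v+45)]: print(wrist_plane(nominal(T),p,uv,8).round(1))
E
```

```text
t: 28.27
tool_pos: [510.1, -381.7, 23.3]
ee_rot: [3.14, 0.0, 0.003]
force: [0.9, 0.1, -1.6]
opening: 32.6
t: 28.93
tool_pos: [509.0, -381.0, 18.1]
ee_rot: [-3.142, 0.0, 0.0]
force: [0.1, 0.6, -1.4]
opening: 32.8
[ 508.97108376 -380.96172162   18.1252822 ] [ 0.07841002  0.60345405 -1.4425867 ]
[318.7 246.2] 3854 [258, 219, 119, 63]
[ 509.4 -346.9    8. ]
[ 477.5 -371.4    8. ]
[ 541.6 -371.5    8. ]
[314.8 300.7] 3188 [278, 270, 75, 72]
[ 508.4 -374.7    8. ]
[ 487.3 -401.7    8. ]
[ 529.5 -401.7    8. ]
```

```bash
python3 -m jog '0 0 0.5 0 0 0;0 0 0 0 0 0;0 0 0.5 0 0 0;0 0 0 0 0 0;0 0 0 0 0 0;0 0 0 0 0 0;0 0 0 0 0 0;0 0 0 0 0 0' 25 20
```

```text
t: 29.65
tool_pos: [509.1, -381.0, 18.0]
ee_rot: [3.141, 0.0, 0.0]
force: [-1.5, 0.9, 5.3]
opening: 33.7
```

Base centre (509.5, -380), lens at (509, -381), now seated on the floor. I'll release, back off and check.

```bash
python3 -m jog '0 0 -0.7 0 0 0;0 0 0 0 0 0;0 0 0 0 0 0;0 0 0 0 0 0;0 0 0 0 0 0;0 0 0 0 0 0;0 0 -20 0 0 0;0 0 -35 0 0 0' 70 20;  python3 -m jog '0 0 -35 0 0 0;0 0 -35 0 0 0;0 0 -30 0 0 0;0 -20 -30 0 0 0;0 -35 0 0 0 0;10 -35 0 0 0 0;20 -20 0 0 0 0;0 0 0 0 0 0' 70 20
python3 - <<'E'
from h import *
avg(3); ims=[]
s,p=grab("scene","r.png"); 
for n in NAMES: print(n,[(np.round(d["position"]),round(d["conf"],2)) for d in optics.boxes_of(p,n)[:1]])
a=p["pixels"][130:370,110:490]
s,p=grab("side"); b=p["pixels"][130:400,200:480]
s,p=grab("wrist"); c=p["pixels"][0:300,:]
A=cv2.resize(a,(440,278)); B=cv2.resize(b,(288,278)); C=cv2.resize(c,(640,300))
o=np.zeros((578,728,3),np.uint8); o[:278,:440]=A;o[:278,440:]=B;o[278:,:640]=C
cv2.imwrite("pics/s.png",o[:,:,::-1])
E
```

```text
t: 30.32
tool_pos: [506.3, -378.9, 69.7]
ee_rot: [-3.137, -0.0, 0.011]
force: [0.9, 0.0, -0.1]
opening: 70.4
t: 30.98
tool_pos: [543.6, -263.6, 203.4]
ee_rot: [-3.137, -0.014, -0.006]
force: [0.8, 1.1, 0.3]
opening: 70.1
lens_red [(array([ 656., -186.,   43.]), 0.74)]
lens_yellow [(array([366., 281.,  33.]), 0.55)]
lens_green [(array([ 522., -381.,   43.]), 0.9)]
lens_blue [(array([ 386., -334.,   34.]), 0.6)]
base_red [(array([ 657., -197.,    3.]), 0.9)]
base_yellow [(array([550., 364.,  28.]), 0.74)]
base_green [(array([ 525., -384.,    7.]), 0.89)]
base_blue [(array([ 386., -344.,    0.]), 0.85)]
oil_bottle [(array([ 482., -170.,   40.]), 0.63)]
counter [(array([548., 369.,  27.]), 0.71)]
```

View pics/s.png

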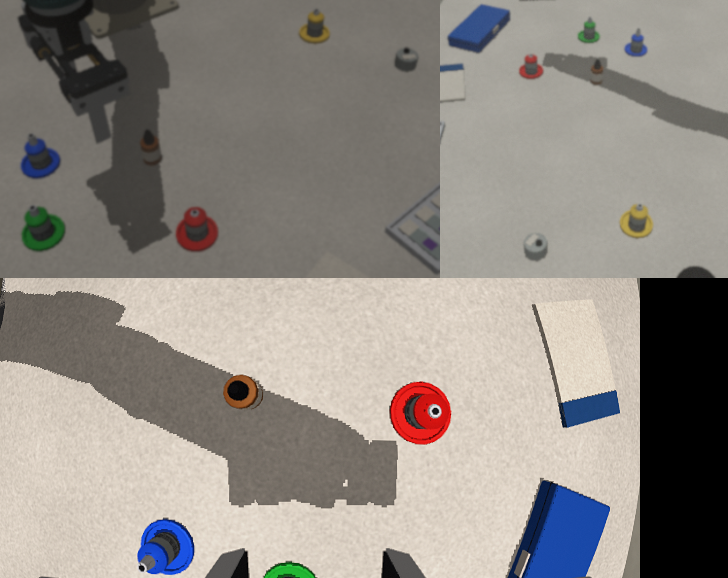

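All four lenses stand upright inside the rims of their own colour, and the bottle and counter haven't moved. The gripper is clear.

```bash
python3 -c "
from bench import ticket; print(ticket.finish_job())"
```

```text
the job is handed in; nothing more can be done
None
```

All four objectives are standing nose up in the base of their own colour, and the job was handed in at about 31 s of the 102 s allowed.

- **Placing:** I set each lens down until the wrist force showed floor contact (5–11 N), then opened the gripper. Each lens was within about 2 mm of its base's centre when released, measured with the wrist camera.
- **Last check:** the final scene, side and wrist pictures showed every lens upright inside its rim. The oil bottle and counter were within about 5 mm of their first scene detections, which is about the detector's error. The gripper was clear of everything.
- **Disagreements:** in the final scene picture the detector reported "base_yellow" at the counter's position. The picture itself shows the yellow lens in the yellow base. TCP readings taken just after fast moves were 2–4 mm off until the arm settled, so most measurements that mattered were taken after it had settled.

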